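# Set and lock the phone stand over the stone turntable

### The job

The sliding leg of the overhead phone stand has slipped out to its full length. Slide it back up its rod until the top edge of its collar sits on the band of tape, hold it there so that it cannot slip, squeeze its cam lever fully shut against it, and end the job still holding the leg in a firm grip: do not put it down or let go at the end. Do not shut the lever before the leg is at the tape, and leave the stones and other loose things on the table alone.

Things in the scene. Friction and masses are not known exactly. Their poses are not given: they have to be found in the camera images.
- stand: overhead phone stand, fixed: steel base plate 170 x 220 mm, 27 mm column, and at its top a black knuckle from which a 16 mm aluminium rod slopes 30 degrees down; rod and column axes meet 360 mm above the table. Origin: column axis at table height, z up. Rod in the plane x = 0; in the stand's axes up-slope is (0, 0.866, 0.5), up out of the slope (0, -0.5, 0.866)
- tape_mark (a point): centre, on the rod's axis, of the band of black tape round the rod, 8 mm wide: the length mark. It differs from episode to episode and does not move
- leg: sliding leg: 26 mm aluminium tube over the rod, black collar at its top (33 mm diameter, 36 mm long), at its foot a phone held level. Origin: centre of the collar's top edge, on the rod's axis; it belongs at tape_mark. z up-slope along the leg, x level (the stand's x), -y up out of the slope. Slides 125 mm up from its start; 2 N of weight slide it back unless held or locked
- leg_grip (a point): point on the leg's axis 60 mm below the collar's top edge, beside the middle of the lever: place to pinch leg and lever together, one finger on the bare tube (13 mm from the axis, -x side), the other on the lever's outer face (+x side). A light grip of 3 to 5 N across both carries the leg without moving the lever; free air all round. Axes as the tube's
- cam_lever (a joint): cam lever's opening, rad: 0 = shut, flat along the tube; starts at 0.40 to 0.52. Black lever 14 mm wide, 7 mm thick, reaching 85 mm down from its pin, on the leg's +x side, swinging out to +x. Pin (along the leg's y) 18 mm from the leg's axis, 10 mm below the collar's top edge. Stays where left; shut, its cam locks the leg
- lever_mid (a point): point on the lever's outer face, 50 mm from the pin, opposite leg_grip when shut; shut, the face is 22 mm from the leg's axis. A push here of about 7 N begins to move the lever, 12 to 15 N shuts it. As it shuts the face moves in while the tube stays, so the middle of a pinch shifts towards -x and the gripper must go with it
- turntable: black round turntable, 170 mm across, 16 mm high, fixed under the phone
- amethyst: loose violet stone 52 x 44 x 34 mm on the turntable, to be left alone; origin under its middle
- rose_quartz: loose pink stone 75 x 62 x 50 mm, to be left alone; origin under its middle
- ironstone: loose brown stone 60 x 50 x 36 mm, to be left alone; origin under its middle
- green_stone: loose green stone 66 x 48 x 30 mm, to be left alone; origin under its middle
- bracelet: loose bead bracelet 80 mm across lying flat, to be left alone; origin under its middle
- loupe: loose folded steel loupe 60 x 33 x 15 mm, to be left alone; origin under its middle
- brush: loose brush 170 mm long, to be left alone; origin under its middle
- paper_cups: loose stack of paper cups, 76 mm across, 100 mm high, to be left alone; origin under its middle

How it is judged:
On the way, in this order (a step that is already met when the one before it is completed fails the run):
1. the leg is held with its collar's top edge on the tape (within 5 mm), the lever still open (distance between leg and tape_mark below 0.005 m and value of joint cam_lever above 0.2 rad), for 0.2 s.
2. the lever is shut with the leg still on the mark and in the grip (distance between leg and tape_mark below 0.005 m and value of joint cam_lever below 0.06 rad and (contact force between the fingers and leg_tube above 3 N or contact force between the fingers and leg_collar above 3 N)), for 0.2 s.
At the end, for the whole second after the job is handed in: the collar's top edge is within 5 mm of the middle of the tape, the cam lever is shut (below 0.06 rad), and the gripper still grips the leg (fingers press on its tube or collar with more than 3 N, not on the lever alone) (all of step 2); the arm keeps its last pose, push and grip.
It fails at once if the lever was shut while the leg was away from the tape (value of joint cam_lever below 0.12 rad and distance between leg and tape_mark above 0.01 m).
It fails at once if a loose thing on the table was disturbed (distance of any of amethyst, rose_quartz, ironstone, green_stone, bracelet, loupe, brush, paper_cups from where it was at the start of the episode above 0.025 m).
It also fails if it takes over 45 s, if anything falls off the work surface, if the arm or the gripper's body presses on something with over 40 N, if the wrist force passes 120 N, or if a joint passes its speed limit or range.

### The arm

A 7-joint arm with a two-finger parallel gripper is mounted at the origin on the work surface. World frame = base frame: x ahead of the robot, y to its left, z up, the work surface at z = 0. Lengths are in m, angles in rad, forces in N, time in s.
With the tool pointing down it reaches from about 0.35 to 0.775 m from the base axis. Payload 3.1 kg.
Tool frame: the origin (TCP) lies at the very end of the fingers, on their centre line; the grasp point (between the pads) lies 19 mm behind it; z points along the fingers, y is the line along which they close (so a half turn about z gives the same grasp; the last joint's range is limited). The gripper opens to 85 mm and grips with 20 to 120 N. Pads are 22 mm wide; open, the fingers measure 114 mm over their backs; the gripper's body (76 mm by 85 mm) begins 54 mm behind the grasp point. The pads swing forward as they close: fully open they stand 13 mm farther back than shut.
Start: joints at [1.103, 0.311, 0.014, 1.512, -0.004, 1.319, -0.027], TCP at [0.227, -0.501, 0.231] pointing down, gripper open.
Joint ranges: [-2.7, 2.7], [-0.3, 1.91], [-1.27, 1.3], [0.12, 2.57], [-1.44, 4.58], [0.2, 2.03], [-3.05, 3.05]. Speed limits (rad/s): [2.79, 2.79, 3.14, 3.14, 3.14, 3.14, 3.14].

### API

Orientations are given as a rotation vector (axis times angle).
In Python, from rig import sensors, grab_frame, arm gives the robot as it stands.
- The arm moves only by the tool move_arm, never from a script. Its argument "motion" is a list of rows, each an object of numbers: "grip": the gripper's target within -1 to 1 (shut at 1, half-way at 0, fully open at -1); "tx", "ty", "tz": the shift along the tool's x, y, z in cm; "spin": the turn about the tool's z in rad. In form: [{"grip": .., "tx": .., "ty": .., "tz": .., "spin": ..}, ...]. A call has 1 to 12 rows; each row is the pose to reach, as a shift and turn from the pose commanded when the call began, along the tool's axes at that moment; what a row does not reach only later rows make up. A row lasts 1/10 s, in which the tool goes at most 50 mm and 8.59 degrees, less where a joint would pass 70% of its speed; a pose out of reach is approached as far as the arm can. A call with a gripper value outside its range is refused whole. The fingers move at their own pace and stop on an object; the grip force is fixed at half the most. Time passes only in rows, so rows that repeat a pose let the fingers close. It gives the time, the measured TCP pose, the force, the opening and the grip force at its end, in the units of the state.
- sensors.sense(): the state, without advancing time (a new reading comes with each control period).
- grab_frame(name): name is "side" or "top"; returns a dict with "image" (480x640x3 uint8, red, green, blue), "fx", "fy", "cx", "cy" (pixels), "world_from_camera" (4x4, takes a point from camera to world coordinates). Camera axes: x right, y up, looking along -z (the intrinsics and any distortion apply to the point x, -y, -z); pixel columns grow to the right and rows downward; lengths in m; the calibration is good to about 2 mm. A picture is of the moment at which its call begins. There is no depth.
- arm.finish_job(): hands the job in; it is judged then, once.
The state is a dict: "time_s": time; "joint_positions": joint angles; "qvel": joint speeds; "tau": joint torques, N m; "position": TCP position; "ee_rot": TCP orientation; "ft_force": force on the tool from outside, world axes, zero at the start; "wrist_torque": the same for the moment, N m; "width": opening from 0.0 (shut) to 1.0 (fully open); "grasp_force": force on a finger pad.
Only numpy, scipy, OpenCV 4.12 (cv2) and the standard library are available. Lean on these libraries where they do the work, as an engineer would, in place of code of your own. Each camera call takes 0.05 s, during which the arm holds its last target. There are 200 camera calls.

## Working session

There is one attempt and no reset: what is moved stays moved. The work goes in short steps, Python scripts to look and compute and a tool call to move; the robot and the scene stay as the last step left them, time stands still between calls to the robot, and variables do not carry over. Pictures are saved under pics/ and viewed, at most 10 in all, crops included, and the job is handed in when it is done.

Besides the shell and the picture viewer there is one more tool, called after "Emit:" as name([rows], argument=value, ...), one row to a line, values as JSON. move_arm: Moves the arm, as the interface text tells. Its arguments: {"type":"object","properties":{"motion":{"type":"array"}},"required":["motion"]}

```bash
mkdir -p pics; ls; python3 - <<'E'
from rig import sensors, grab_frame
import cv2,numpy as np
for n in("side","top"):
    f=grab_frame(n); cv2.imwrite(f"pics/{n}0.png",f["image"][:,:,::-1])
    print(n,f["fx"],f["fy"],f["cx"],f["cy"],[k for k in f]);print(np.round(f["world_from_camera"],4).tolist())
print(sensors.sense())
E
```

```text
pics
side 524.4443801463103 524.4443801463103 330.07790388201363 229.3856700082912 ['image', 'fx', 'fy', 'cx', 'cy', 'world_from_camera']
[[-0.9778, 0.1404, -0.1557, 0.3477], [-0.2091, -0.6011, 0.7713, 0.9215], [0.0147, 0.7867, 0.6171, 0.8962], [0.0, 0.0, 0.0, 1.0]]
top 536.9840516634507 536.9840516634507 319.4389726537998 231.91960547717633 ['image', 'fx', 'fy', 'cx', 'cy', 'world_from_camera']
[[0.0222, 0.9964, -0.0818, 0.4096], [-0.9998, 0.022, -0.0028, -0.0199], [-0.001, 0.0819, 0.9966, 1.3658], [0.0, 0.0, 0.0, 1.0]]
{'time_s': 0.1, 'joint_positions': array([ 1.1032611 ,  0.31163071,  0.0139938 ,  1.51289785, -0.00439376,
        1.31924275, -0.02719566]), 'qvel': array([-0.00013846, -0.00127299, -0.00132601, -0.00273782, -0.00065061,
        0.00095045,  0.00036334]), 'tau': array([ 1.27117728e-03, -3.80855763e+01,  1.47244460e-01, -2.31240714e+01,
        1.24839158e-02,  8.17664608e-03,  1.46327324e-05]), 'position': array([ 0.22692817, -0.50026802,  0.2303375 ]), 'ee_rot': array([-3.06859348e+00, -6.63544166e-01,  8.58931985e-04]), 'ft_force': array([-0.22106428, -0.50080899,  0.02028855]), 'wrist_torque': array([ 0.03914956, -0.00376692, -0.01857292]), 'grasp_force': 0.0, 'width': 1.0026961103074312}
```

View pics/side0.png

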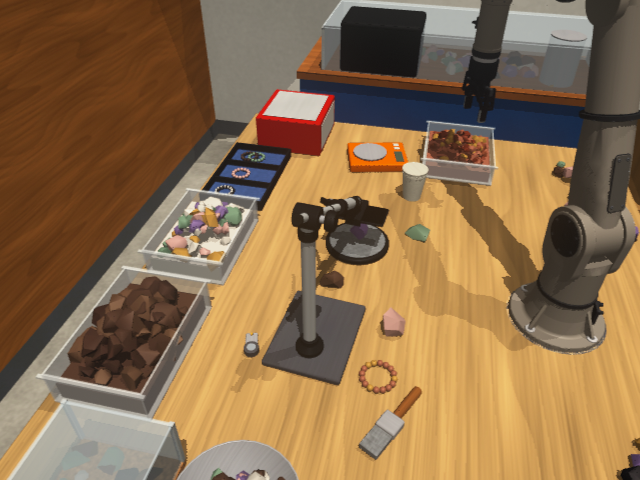

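View pics/top0.png

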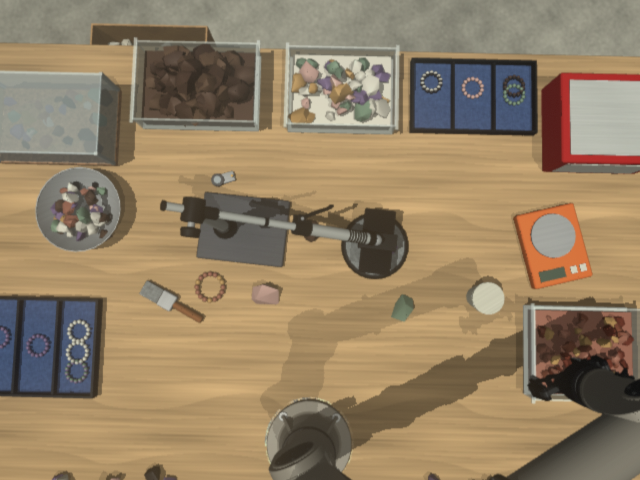

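The side view shows the column base at about (310,347), the knuckle at (308,215) and the rod heading away from the camera. The top view shows the rod from (197,212) to (380,240), with the lever sticking out at about (320,212). I'll zoom in on both.

```bash
python3 - <<'E'
import cv2
a=cv2.imread("pics/top0.png")[180:280,150:420]; b=cv2.imread("pics/side0.png")[180:270,280:400]
cv2.imwrite("pics/topc.png",cv2.resize(a,(0,0),fx=2.96,fy=4,interpolation=3) if 0 else cv2.resize(a,(0,0),fx=2.95,fy=2.95,interpolation=cv2.INTER_CUBIC))
cv2.imwrite("pics/sidec.png",cv2.resize(b,(0,0),fx=6,fy=6,interpolation=cv2.INTER_CUBIC))
E
```

```text
(no output)
```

View pics/topc.png

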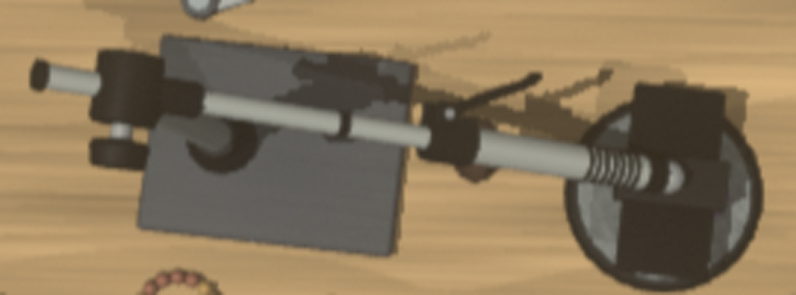

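View pics/sidec.png

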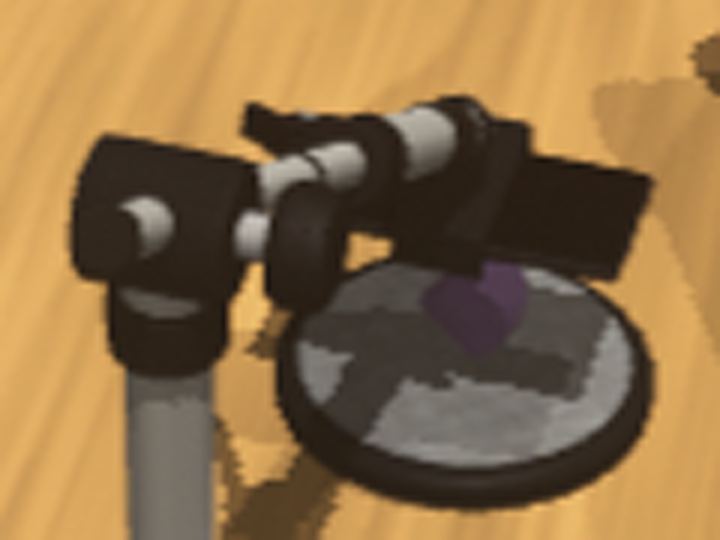

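The top crop shows the tape at about full-image pixel (267,222). The collar spans roughly (295,224) to (312,228), and the lever runs from its pin at about (303,218) to its tip at about (332,206). In the side view the tape is at about (333,207) and the collar starts at about (341,206). Next I'll fit the stand pose from the centre-line pixels.

```bash
cat > h.py <<'E'
import numpy as np,cv2
from rig import sensors,grab_frame
from scipy.optimize import least_squares
def proj(f,P):
    T=f["world_from_camera"];p=(np.atleast_2d(P)-T[:3,3])@T[:3,:3]
    return np.c_[f["cx"]+f["fx"]*p[:,0]/-p[:,2], f["cy"]+f["fy"]*p[:,1]/p[:,2]]
def rodu(h): # heading: stand x axis angle in world
    return np.array([-np.sin(h)*.866,np.cos(h)*.866,.5])
def perp(f,A,B,pts): # signed pixel distance of pts to the image line of A,B
    a,b=proj(f,A)[0],proj(f,B)[0];d=(b-a)/np.linalg.norm(b-a)
    q=pts-a;return q[:,0]*d[1]-q[:,1]*d[0]
def along(f,O,u,px): # signed distance from O along u nearest to the pixel
    s=np.linspace(-.4,.1,5001);p=proj(f,O+s[:,None]*u)
    return s[np.argmin(((p-px)**2).sum(1))]
E
python3 - <<'E'
from h import *
ft,fs=grab_frame("top"),grab_frame("side")
def ctr(f,cols,r0,r1,lo,hi=255):
    h=cv2.cvtColor(f["image"],cv2.COLOR_RGB2HSV).astype(int);out=[]
    for c,rr in zip(cols,r0):
        s=h[rr:rr+r1,c];m=(s[:,1]<75)&(s[:,2]>lo)
        r=np.nonzero(m)[0]
        if len(r): out.append((c,rr+r.mean(),len(r)))
    return np.array(out)
cols=[*range(222,264),*range(272,292),*range(314,346)]
t=ctr(ft,cols,[int(215+(c-222)*.155)-7 for c in cols],16,118)
print(t[::6].round(1).tolist())
pf=np.polyfit(t[:,0],t[:,1],1,w=None);print(pf,np.std(t[:,1]-np.polyval(pf,t[:,0])))
pt=np.c_[t[:,0],np.polyval(pf,t[:,0])]
# column in side view
h=cv2.cvtColor(fs["image"],cv2.COLOR_RGB2HSV).astype(int)
for r in (255,285,320): print(r,[tuple(x) for x in h[r,296:322,1:]])
np.save("pt.npy",pt)
# profile along the rod in both views
g=cv2.cvtColor(ft["image"],cv2.COLOR_RGB2GRAY)
x=np.arange(255,320,1.);print("top",[(int(c),int(v)) for c,v in zip(x,cv2.remap(g,x.astype('f4')[None],np.polyval(pf,x).astype('f4')[None],1)[0])])
gs=cv2.cvtColor(fs["image"],cv2.COLOR_RGB2GRAY);print("side rows196-216, cols 318-362");print(gs[196:218,318:362])
E
```

```text
[[222.0, 215.0, 7.0], [228.0, 216.0, 7.0], [234.0, 217.0, 7.0], [240.0, 218.0, 7.0], [246.0, 219.0, 7.0], [252.0, 220.0, 7.0], [258.0, 221.0, 7.0], [272.0, 223.0, 7.0], [278.0, 224.0, 7.0], [284.0, 225.0, 7.0], [290.0, 225.5, 8.0], [318.0, 230.5, 10.0], [324.0, 231.5, 12.0], [330.0, 233.0, 11.0], [336.0, 233.5, 10.0], [342.0, 234.5, 10.0]]
[1.64065978e-01 1.78275371e+02] 0.2766527564737564
255 [(np.int64(145), np.int64(218)), (np.int64(144), np.int64(218)), (np.int64(144), np.int64(218)), (np.int64(143), np.int64(218)), (np.int64(135), np.int64(185)), (np.int64(76), np.int64(108)), (np.int64(46), np.int64(100)), (np.int64(42), np.int64(108)), (np.int64(38), np.int64(113)), (np.int64(36), np.int64(119)), (np.int64(36), np.int64(121)), (np.int64(36), np.int64(122)), (np.int64(38), np.int64(122)), (np.int64(38), np.int64(120)), (np.int64(36), np.int64(119)), (np.int64(35), np.int64(118)), (np.int64(36), np.int64(119)), (np.int64(40), np.int64(115)), (np.int64(41), np.int64(107)), (np.int64(76), np.int64(107)), (np.int64(137), np.int64(117)), (np.int64(147), np.int64(123)), (np.int64(149
[... 5853 characters left out ...]
3  41  41  44  45  46  46  45  43  42  40
   36  33  33  33  33  32  31  31  31  30  31  32  32  32  32  33  32  33
   33  32  33  35  40  40  40  40]
 [ 36  36  73 117 112  90  95  67  39  43  46  47  48  49  48  47  45  39
   35  33  33  31  32  31  31  31  30  31  32  32  32  32  32  32  32  32
   32  35  39  40  40  39  41  40]
 [ 34  53 135 188 187 183 145  50  40  45  48  50  50  51  50  51  47  36
   32  33  34  35  34  33  32  31  31  31  31  32  32  32  32  32  32  32
   32  36  39  39  39  40  39  38]
 [ 34  95 161 183 184 184 142  37  41  46  50  51  51  52  54  52  47  37
   34  33  36  38  39  39  39  36  32  31  33  33  33  32  31  32  31  33
   37  39  40  40  40  40  39  36]]
```

```bash
cat >> h.py <<'E'
def frame(p):
    X,Y,h=p;u=rodu(h);n=np.array([np.sin(h)*.5,-np.cos(h)*.5,.866]);x=np.array([np.cos(h),np.sin(h),0])
    return np.array([X,Y,.36]),u,n,x
E
python3 - <<'E'
from h import *
ft,fs=grab_frame("top"),grab_frame("side")
pt=np.load("pt.npy")
col=np.array([(308.1,255),(308.6,285),(309.1,320.)]);rs=np.array([(350,203),(333,207.3)])
z=np.array([0,0,.36])
def res(p,parts=False):
    O,u,n,x=frame(p)
    a=perp(ft,O,O-.3*u,pt);b=perp(fs,O,O-z,col);c=perp(fs,O,O-.25*u,rs)
    return (a,b,c) if parts else np.r_[a*.3,b,c*.3]
# plus column shift
r=least_squares(res,[.55,.25,-.1]);print(r.x,[q.round(2).tolist()[:3] for q in res(r.x,1)],res(r.x,1)[0][-1])
O,u,n,x=frame(r.x);np.save("p.npy",r.x)
for nm,c,off in(("tape",266.65,.0082),("collar",295.35,.0165),("collarbot",312.1,.0165)):
    print(nm,"top",along(ft,O+off*n,u,[c,np.polyval(np.polyfit(pt[:,0],pt[:,1],1),c)]))
for nm,px,off in(("tape",(330.8,206.3),.0082),("collar",(338,199.2),.0165)):
    print(nm,"side",along(fs,O+off*n,u,px), proj(fs,O+off*n+along(fs,O+off*n,u,px)*u))
print(u,n,x)
b=r.x[:2];print("plate/column base proj",proj(fs,[*b,0]),proj(ft,[*b,0]))
E
```

```text
[ 0.52855948  0.22262532 -0.09332881] [[-0.02, -0.02, -0.02], [-0.05, 0.01, -0.0], [-0.2, 0.59]] 0.011966536814657758
tape top -0.1497
collar top -0.21080000000000002
collarbot top -0.25050000000000006
tape side -0.15030000000000002 [[330.40001765 204.85838287]]
collar side -0.2078 [[337.96424514 199.06633358]]
[0.08070547 0.86223119 0.5       ] [-0.04659669 -0.49782401  0.866     ] [ 0.99564803 -0.09319338  0.        ]
plate/column base proj [[309.55530343 350.9073133 ]] [[226.08657379 227.1824385 ]]
```

Emit:
move_arm([
  {"grip": -1,"tz": -5},
  {"grip": -1,"tz": -10},
  {"grip": -1,"tz": -15},
  {"grip": -1,"tz": -17,"tx": 4,"ty": -3,"spin": -0.1},
  {"grip": -1,"tz": -17,"tx": 8,"ty": -5.5,"spin": -0.2},
  {"grip": -1,"tz": -17,"tx": 12,"ty": -8,"spin": -0.3},
  {"grip": -1,"tz": -17,"tx": 16,"ty": -11,"spin": -0.42},
  {"grip": -1,"tz": -17,"tx": 20,"ty": -13.7,"spin": -0.55},
  {"grip": -1,"tz": -17,"tx": 24,"ty": -16.5,"spin": -0.68},
  {"grip": -1,"tz": -17,"tx": 28,"ty": -19.2,"spin": -0.8},
  {"grip": -1,"tz": -17,"tx": 32,"ty": -22,"spin": -0.9},
  {"grip": -1,"tz": -17,"tx": 36,"ty": -24.7,"spin": -1.0},
])

```text
invalid input
```

```bash
cat >> h.py <<'E'
from scipy.spatial.transform import Rotation as Ro
def goto(P,off=0.):
    "tool-axis shift in cm and spin to put the TCP at P with tool y along the stand's x"
    s=sensors.sense();R=Ro.from_rotvec(s["ee_rot"]).as_matrix()
    h=np.load("p.npy")[2];a=np.arctan2(R[1,1],R[0,1])
    print("shift",(R.T@(P-s["position"])*100).round(2),"spin",round(a-h,3),"pos",s["position"].round(4),"F",s["ft_force"].round(1),"grip",round(s["grasp_force"],2),"w",round(s["width"]*85,2),"t",s["time_s"])
E
python3 - <<'E'
from h import *
goto([.5221,-.012,.40]);print(sensors.sense()["joint_positions"])
E
```

```text
shift [ 47.05 -32.33 -16.88] spin -1.052 pos [ 0.2271 -0.5007  0.2309] F [-0.1  0.1  0.5] grip 0.0 w 84.96 t 0.3
[ 1.1033058   0.31119955  0.01401904  1.51203485 -0.00439728  1.31921355
 -0.0271955 ]
```

Emit:
move_arm([
  {"grip": -1,"tx": 0,"ty": 0,"tz": -5,"spin": 0},
  {"grip": -1,"tx": 0,"ty": 0,"tz": -10,"spin": 0},
  {"grip": -1,"tx": 0,"ty": 0,"tz": -15,"spin": 0},
  {"grip": -1,"tx": 4,"ty": -3,"tz": -17,"spin": -0.1},
  {"grip": -1,"tx": 8,"ty": -5.5,"tz": -17,"spin": -0.2},
  {"grip": -1,"tx": 12,"ty": -8,"tz": -17,"spin": -0.3},
  {"grip": -1,"tx": 16,"ty": -11,"tz": -17,"spin": -0.42},
  {"grip": -1,"tx": 20,"ty": -13.7,"tz": -17,"spin": -0.55},
  {"grip": -1,"tx": 24,"ty": -16.5,"tz": -17,"spin": -0.68},
  {"grip": -1,"tx": 28,"ty": -19.2,"tz": -17,"spin": -0.8},
  {"grip": -1,"tx": 32,"ty": -22,"tz": -17,"spin": -0.9},
  {"grip": -1,"tx": 36,"ty": -24.7,"tz": -17,"spin": -1.0},
])

```text
time_s: 1.5
position: [0.4535, -0.1254, 0.4016]
ee_rot: [2.372, 2.059, 0.0]
ft_force: [0.2, -0.6, 0.4]
width: 1.003
grasp_force: 0.0
```

```bash
python3 - <<'E'
from h import *
goto([.5221,-.012,.40]);print(sensors.sense()["joint_positions"])
E
```

```text
shift [12.19  5.19  0.16] spin -0.048 pos [ 0.4535 -0.1254  0.4016] F [ 0.2 -0.6  0.4] grip 0.0 w 85.25 t 1.5
[ 0.58568672  0.13640237 -0.41365523  1.33032391  0.05552814  1.68523195
  0.04076233]
```

Emit:
move_arm([
  {"grip": -1,"tx": 4,"ty": 1.7,"tz": 0,"spin": -0.02},
  {"grip": -1,"tx": 8,"ty": 3.5,"tz": 0,"spin": -0.048},
  {"grip": -1,"tx": 12.2,"ty": 5.2,"tz": 0,"spin": -0.048},
  {"grip": -1,"tx": 12.2,"ty": 5.2,"tz": 0,"spin": -0.048},
  {"grip": -1,"tx": 12.2,"ty": 5.2,"tz": 4,"spin": -0.048},
  {"grip": -1,"tx": 12.2,"ty": 5.2,"tz": 8,"spin": -0.048},
  {"grip": -1,"tx": 12.2,"ty": 5.2,"tz": 11,"spin": -0.048},
  {"grip": -1,"tx": 12.2,"ty": 5.2,"tz": 11,"spin": -0.048},
])

```text
time_s: 2.3
position: [0.5186, -0.0151, 0.2866]
ee_rot: [-2.322, -2.106, 0.013]
ft_force: [-0.3, -0.4, 0.7]
width: 0.997
grasp_force: 0.0
```

```bash
python3 - <<'E'
from h import *
goto([.5221,-.012,.208]);print(sensors.sense()["joint_positions"])
for n,(x0,y0,w,h) in(("top",(220,170,180,120)),("side",(280,150,160,120))):
    f=grab_frame(n);a=f["image"][y0:y0+h,x0:x0+w,::-1]
    cv2.imwrite(f"pics/{n}1.png",cv2.resize(a,(0,0),fx=4,fy=4,interpolation=cv2.INTER_CUBIC))
E
python3 -c "
import cv2,numpy as np
a=cv2.imread('pics/top1.png');b=cv2.imread('pics/side1.png');w=720
b=cv2.resize(b,(720,480))
c=np.vstack([cv2.resize(a,(450,300)),cv2.resize(b,(450,300))]);cv2.imwrite('pics/both1.png',c)"
```

```text
shift [0.36 0.4  7.85] spin -0.004 pos [ 0.5186 -0.0151  0.2866] F [-0.3 -0.4  0.7] grip 0.0 w 84.77 t 2.3
[ 0.39057686  0.26949961 -0.50742357  1.46497167  0.13002953  1.4516014
 -0.21590669]
```

View pics/both1.png

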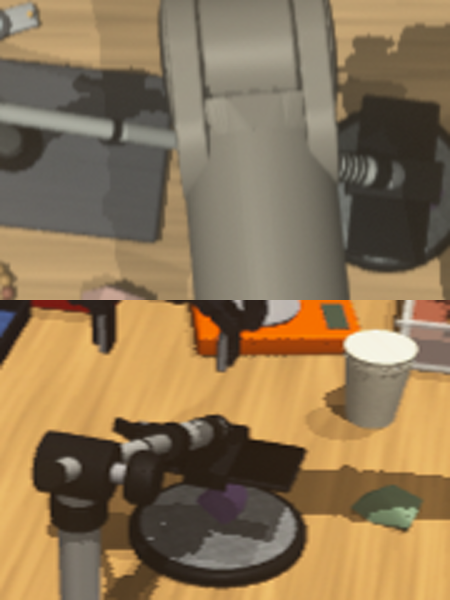

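The gripper straddles the leg. In the side view the fingertips are at about crop (103,345) and (225,365), with the lever tip at (118,425) between them. I'll go down now.

Emit:
move_arm([
  {"grip": -1,"tx": 0,"ty": 0,"tz": 3,"spin": 0},
  {"grip": -1,"tx": 0,"ty": 0,"tz": 6,"spin": 0},
  {"grip": -1,"tx": 0,"ty": 0,"tz": 8,"spin": 0},
  {"grip": -1,"tx": 0,"ty": 0,"tz": 8,"spin": 0},
  {"grip": -1,"tx": 0,"ty": 0,"tz": 8,"spin": 0},
])

```text
time_s: 2.9
position: [0.5238, -0.014, 0.2137]
ee_rot: [2.325, 2.109, 0.005]
ft_force: [0.1, 0.2, 0.7]
width: 0.997
grasp_force: 0.0
```

```bash
python3 - <<'E'
from h import *
goto([.5221,-.012,.208])
E
```

```text
shift [ 0.18 -0.19  0.56] spin -0.004 pos [ 0.5238 -0.014   0.2137] F [0.1 0.2 0.7] grip 0.0 w 84.73 t 2.9
```

Emit:
move_arm([
  {"grip": -0.7,"tx": 0.2,"ty": -0.15,"tz": 0.5,"spin": 0},
  {"grip": -0.5,"tx": 0.2,"ty": -0.15,"tz": 0.5,"spin": 0},
  {"grip": -0.4,"tx": 0.2,"ty": -0.15,"tz": 0.5,"spin": 0},
  {"grip": -0.4,"tx": 0.2,"ty": -0.15,"tz": 0.5,"spin": 0},
  {"grip": -0.4,"tx": 0.2,"ty": -0.15,"tz": 0.5,"spin": 0},
])

```text
time_s: 3.4
position: [0.5232, -0.0119, 0.2082]
ee_rot: [2.323, 2.108, 0.007]
ft_force: [5.0, -0.4, 3.5]
width: 0.703
grasp_force: 2.7
```

```bash
python3 - <<'E'
from h import *
goto([.5221,-.012,.208])
f=grab_frame("side");a=f["image"][150:270,280:440,::-1]
cv2.imwrite("pics/side2.png",cv2.resize(a,(0,0),fx=5,fy=5,interpolation=cv2.INTER_CUBIC))
E
```

```text
shift [-0.02 -0.11  0.02] spin -0.004 pos [ 0.5232 -0.0119  0.2082] F [ 5.  -0.4  3.5] grip 2.72 w 59.72 t 3.4
```

View pics/side2.png

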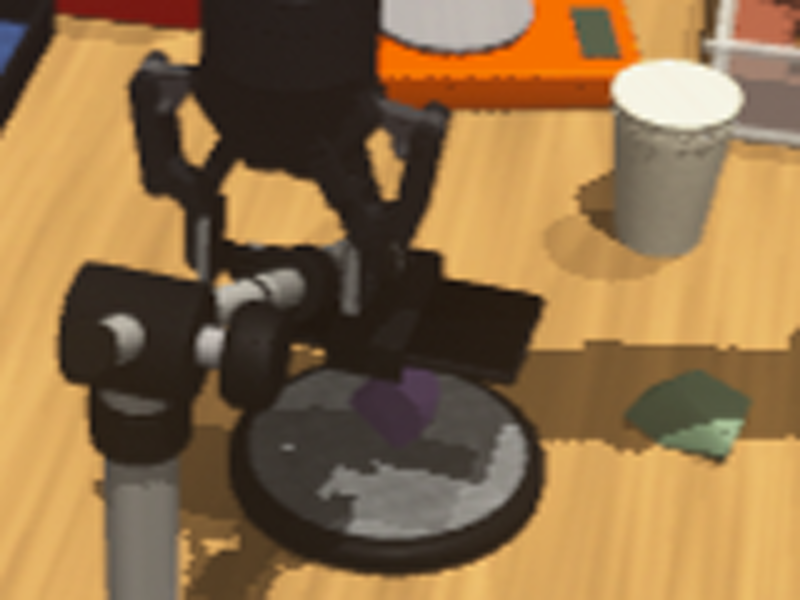

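The right finger (-x) is against the tube at about crop (350,285). The left finger is outside the lever at about (200,240). I'll shift slightly to +x and close gently.

Emit:
move_arm([
  {"grip": -0.4,"tx": 0,"ty": 0.1,"tz": 0,"spin": 0},
  {"grip": -0.38,"tx": 0,"ty": 0.1,"tz": 0,"spin": 0},
  {"grip": -0.38,"tx": 0,"ty": 0.1,"tz": 0,"spin": 0},
  {"grip": -0.38,"tx": 0,"ty": 0.1,"tz": 0,"spin": 0},
])

```text
time_s: 3.85
position: [0.5219, -0.0117, 0.2063]
ee_rot: [-2.326, -2.111, -0.001]
ft_force: [4.8, 1.2, 4.9]
width: 0.691
grasp_force: 2.7
```

Emit:
move_arm([
  {"grip": -0.38,"tx": 0,"ty": 0.15,"tz": 0,"spin": 0},
  {"grip": -0.38,"tx": 0,"ty": 0.15,"tz": 0,"spin": 0},
  {"grip": -0.38,"tx": 0,"ty": 0.15,"tz": 0,"spin": 0},
])

```text
time_s: 4.15
position: [0.5222, -0.0118, 0.2055]
ee_rot: [-2.324, -2.11, 0.003]
ft_force: [2.4, 0.8, 2.4]
width: 0.694
grasp_force: 1.5
```

Emit:
move_arm([
  {"grip": -0.38,"tx": 0,"ty": 0.12,"tz": 0,"spin": 0},
  {"grip": -0.36,"tx": 0,"ty": 0.12,"tz": 0,"spin": 0},
  {"grip": -0.35,"tx": 0,"ty": 0.12,"tz": 0,"spin": 0},
  {"grip": -0.35,"tx": 0,"ty": 0.12,"tz": 0,"spin": 0},
])

```text
time_s: 4.55
position: [0.523, -0.0123, 0.2054]
ee_rot: [-2.325, -2.11, 0.004]
ft_force: [-0.1, 0.4, 0.0]
width: 0.674
grasp_force: 2.9
```

Emit:
move_arm([
  {"grip": -0.34,"tx": 0,"ty": 0,"tz": 0,"spin": 0},
  {"grip": -0.34,"tx": 0,"ty": 0,"tz": 0,"spin": 0},
  {"grip": -0.34,"tx": 0,"ty": 0,"tz": 0,"spin": 0},
])

```text
time_s: 4.85
position: [0.523, -0.0123, 0.2055]
ee_rot: [-2.325, -2.11, 0.005]
ft_force: [-3.7, 0.8, -0.9]
width: 0.674
grasp_force: 6.6
```

Emit:
move_arm([
  {"grip": -0.345,"tx": 0,"ty": -0.08,"tz": 0,"spin": 0},
  {"grip": -0.345,"tx": 0,"ty": -0.08,"tz": 0,"spin": 0},
  {"grip": -0.345,"tx": 0,"ty": -0.08,"tz": 0,"spin": 0},
])

```text
time_s: 5.15
position: [0.523, -0.0123, 0.2056]
ee_rot: [-2.326, -2.11, 0.002]
ft_force: [-2.1, 1.0, -3.9]
width: 0.674
grasp_force: 4.7
```

Emit:
move_arm([
  {"grip": -0.345,"tx": 0.35,"ty": 0,"tz": -0.2,"spin": 0},
  {"grip": -0.345,"tx": 0.69,"ty": 0,"tz": -0.4,"spin": 0},
  {"grip": -0.345,"tx": 1.04,"ty": 0,"tz": -0.6,"spin": 0},
  {"grip": -0.345,"tx": 1.39,"ty": 0,"tz": -0.8,"spin": 0},
  {"grip": -0.345,"tx": 1.73,"ty": 0,"tz": -1.0,"spin": 0},
  {"grip": -0.345,"tx": 1.73,"ty": 0,"tz": -1.0,"spin": 0},
])

```text
time_s: 5.75
position: [0.5247, 0.0063, 0.2166]
ee_rot: [-2.324, -2.112, 0.001]
ft_force: [-5.3, 0.8, -3.6]
width: 0.67
grasp_force: 4.9
```

```bash
cat > look.py <<'E'
import sys
from h import *
goto([.5221,-.012,.208])
f=grab_frame("side");a=f["image"][180:240,310:380,::-1]
cv2.imwrite(sys.argv[1],cv2.resize(a,(0,0),fx=8,fy=8,interpolation=cv2.INTER_CUBIC))
g=cv2.cvtColor(f["image"],cv2.COLOR_RGB2GRAY)
O,u,n,x=frame(np.load("p.npy"));s=np.arange(-.13,-.24,-.002);p=proj(f,O+.0075*n+s[:,None]*u).astype('f4')
print([(round(-q*1000),int(v)) for q,v in zip(s,cv2.remap(g,p[None,:,0],p[None,:,1],1)[0])])
E
python3 look.py pics/s3.png
```

```text
shift [-1.85 -0.09  0.86] spin -0.002 pos [0.5247 0.0063 0.2166] F [-5.3  0.8 -3.6] grip 4.93 w 56.94 t 5.75
[(130, 147), (132, 148), (134, 143), (136, 138), (138, 129), (140, 122), (142, 109), (144, 97), (146, 84), (148, 76), (150, 78), (152, 82), (154, 91), (156, 103), (158, 110), (160, 116), (162, 121), (164, 120), (166, 117), (168, 115), (170, 112), (172, 110), (174, 108), (176, 104), (178, 103), (180, 102), (182, 97), (184, 92), (186, 87), (188, 82), (190, 75), (192, 68), (194, 62), (196, 55), (198, 49), (200, 45), (202, 41), (204, 38), (206, 36), (208, 35), (210, 34), (212, 34), (214, 34), (216, 34), (218, 34), (220, 34), (222, 34), (224, 34), (226, 34), (228, 34), (230, 34), (232, 33), (234, 33), (236, 33), (238, 32)]
```

View pics/s3.png

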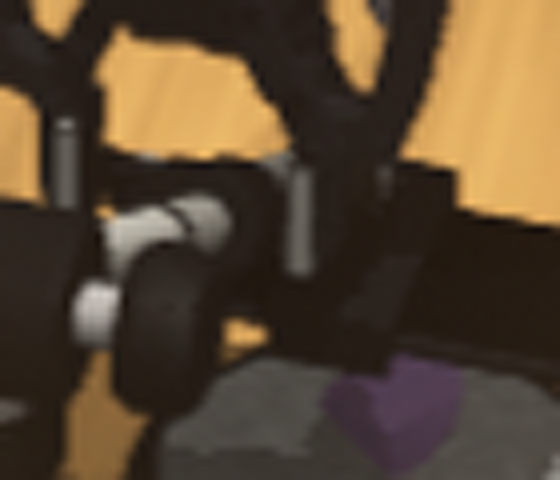

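Emit:
move_arm([
  {"grip": -0.345,"tx": 0.35,"ty": -0.05,"tz": -0.2,"spin": 0},
  {"grip": -0.345,"tx": 0.69,"ty": -0.05,"tz": -0.4,"spin": 0},
  {"grip": -0.345,"tx": 1.04,"ty": -0.05,"tz": -0.6,"spin": 0},
  {"grip": -0.345,"tx": 1.39,"ty": -0.05,"tz": -0.8,"spin": 0},
  {"grip": -0.345,"tx": 1.73,"ty": -0.05,"tz": -1.0,"spin": 0},
  {"grip": -0.345,"tx": 2.08,"ty": -0.05,"tz": -1.2,"spin": 0},
  {"grip": -0.345,"tx": 2.42,"ty": -0.05,"tz": -1.4,"spin": 0},
  {"grip": -0.345,"tx": 2.77,"ty": -0.05,"tz": -1.6,"spin": 0},
  {"grip": -0.345,"tx": 3.12,"ty": -0.05,"tz": -1.8,"spin": 0},
  {"grip": -0.345,"tx": 3.46,"ty": -0.05,"tz": -2.0,"spin": 0},
  {"grip": -0.345,"tx": 3.46,"ty": -0.05,"tz": -2.0,"spin": 0},
])

```text
time_s: 6.9
position: [0.5279, 0.0409, 0.2368]
ee_rot: [-2.324, -2.112, -0.0]
ft_force: [-5.6, 1.3, -3.7]
width: 0.674
grasp_force: 4.9
```

```bash
cat > look2.py <<'E'
import sys
from h import *
O,u,n,x=frame(np.load("p.npy"))
s=sensors.sense();d=s["position"]-np.array([.523,-.0123,.2056]);print("moved u,n,x mm",(d@u*1000).round(2),(d@n*1000).round(2),(d@x*1000).round(2))
goto(s["position"])
f=grab_frame("side");t=grab_frame("top")
a=f["image"][180:240,310:380,::-1];b=t["image"][190:280,240:400,::-1]
I=lambda q,k:cv2.resize(q,(0,0),fx=k,fy=k,interpolation=cv2.INTER_CUBIC)
A=I(a,5);B=I(b,4)
w=max(A.shape[1],B.shape[1]);C=np.zeros((A.shape[0]+B.shape[0],w,3),'u1');C[:300,:A.shape[1]]=A;C[300:300+B.shape[0],:B.shape[1]]=B[:C.shape[0]-300]
cv2.imwrite(sys.argv[1],C[:600])
cv2.imwrite("topnow.png",t["image"][:,:,::-1]);cv2.imwrite("sidenow.png",f["image"][:,:,::-1])
E
python3 look2.py pics/s4.png
```

```text
moved u,n,x mm 61.81 0.31 -0.1
shift [0. 0. 0.] spin -0.002 pos [0.5279 0.0409 0.2368] F [-5.6  1.3 -3.7] grip 4.92 w 57.26 t 6.9
```

View pics/s4.png

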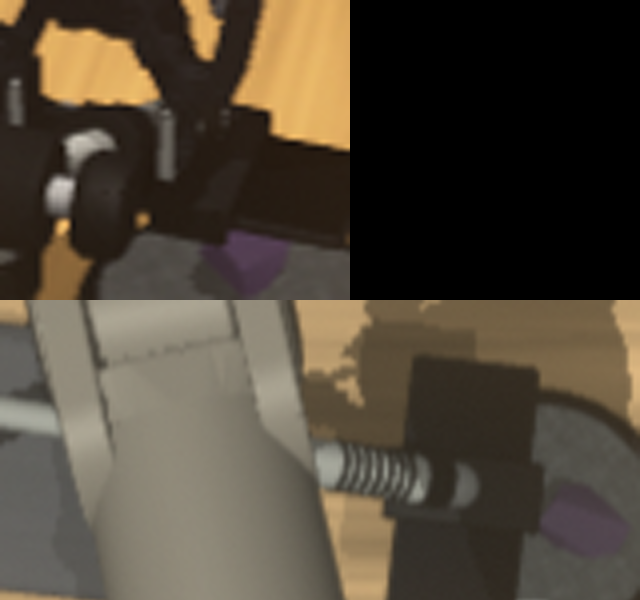

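The leg followed the gripper: the spring and phone clamp moved up-slope in the top view, to crop (330–475, 465–485). I'll check for slip by matching that patch against the first picture.

```bash
cat > slip.py <<'E'
from h import *
O,u,n,x=frame(np.load("p.npy"));t=grab_frame("top")
a=cv2.imread("pics/top0.png");b=np.ascontiguousarray(t["image"][:,:,::-1])
U=lambda q:cv2.resize(q,(0,0),fx=8,fy=8,interpolation=cv2.INTER_CUBIC)
for x0,y0,w,h in((350,229,36,18),(350,228,20,18),(364,230,22,17)):
    tm=U(a[y0:y0+h,x0:x0+w]);X,Y=x0-45,y0-22;sr=U(b[Y:Y+h+40,X:X+w+60])
    best=max(((lambda m:(m[1],m[3],k))(cv2.minMaxLoc(cv2.matchTemplate(sr,cv2.resize(tm,(0,0),fx=k,fy=k),cv2.TM_CCOEFF_NORMED))) for k in(1,1.01,1.02,1.03,1.04)))
    c0=np.array([x0+w/2,y0+h/2]);c1=np.array([X,Y])+np.array(best[1])/8+best[2]*np.array([w,h])/2
    s=[along(t,O+.013*n,u,c+0) for c in(c0,c1)];print(best[0],best[2],c0,c1,"leg moved mm",(s[1]-s[0])*1e3,s)
E
sed -i 's/linspace(-.4,.1,5001)/linspace(-.5,.1,6001)/' h.py; python3 slip.py
```

```text
0.8201133608818054 1.04 [368. 238.] [344.97 234.11] leg moved mm 61.199999999999974 [np.float64(-0.3955), np.float64(-0.33430000000000004)]
0.7871504426002502 1.04 [360. 237.] [336.525 233.235] leg moved mm 61.199999999999974 [np.float64(-0.374), np.float64(-0.3128)]
0.9256652593612671 1.04 [375.  238.5] [352.19  234.965] leg moved mm 61.40000000000001 [np.float64(-0.4144), np.float64(-0.353)]
```

```bash
python3 - <<'E'
from h import *
O,u,n,x=frame(np.load("p.npy"));t=grab_frame("top");g=cv2.cvtColor(cv2.imread("pics/top0.png"),cv2.COLOR_BGR2GRAY)
s=np.arange(-.195,-.265,-.001)
for xo in(-.013,-.011,-.004,0,.004,.011,.013):
    for nm,no in (("top",-np.sqrt(.0165**2-xo**2) if abs(xo)>.009 else np.sqrt(.008**2-xo**2)),("bot",np.sqrt(.0165**2-xo**2))):
        p=proj(t,O+xo*x+no*n+s[:,None]*u).astype('f4');v=cv2.remap(g,p[None,:,0],p[None,:,1],1)[0].astype(int)
        k=np.nonzero(v<108)[0];print(xo,nm,s[k[0]].round(4),s[k[-1]].round(4),v[::4].tolist() if nm=="top" else "")
E
```

```text
-0.013 top -0.195 -0.264 [96, 95, 76, 96, 148, 128, 77, 65, 61, 61, 60, 66, 64, 53, 51, 55, 64, 79]
-0.013 bot -0.195 -0.264 
-0.011 top -0.195 -0.264 [95, 96, 81, 87, 135, 129, 61, 54, 52, 52, 52, 53, 53, 51, 50, 52, 56, 82]
-0.011 bot -0.195 -0.25 
-0.004 top -0.215 -0.254 [157, 156, 156, 156, 156, 99, 55, 52, 51, 51, 52, 52, 52, 52, 54, 114, 156, 157]
-0.004 bot -0.211 -0.25 
0 top -0.216 -0.255 [163, 162, 162, 161, 160, 108, 53, 52, 52, 52, 52, 52, 52, 53, 55, 104, 159, 160]
0 bot -0.211 -0.25 
0.004 top -0.215 -0.255 [143, 142, 143, 142, 142, 105, 52, 52, 52, 52, 52, 52, 52, 52, 53, 90, 150, 152]
0.004 bot -0.21 -0.25 
0.011 top -0.195 -0.264 [94, 96, 87, 88, 129, 111, 68, 56, 51, 51, 51, 51, 51, 51, 51, 51, 52, 64]
0.011 bot -0.195 -0.264 
0.013 top -0.195 -0.264 [93, 91, 76, 97, 145, 101, 54, 51, 52, 52, 52, 51, 51, 51, 51, 52, 53, 70]
0.013 bot -0.195 -0.264
```

Emit:
move_arm([
  {"grip": -0.345,"tx": 0.16,"ty": 0,"tz": -0.1,"spin": 0},
  {"grip": -0.345,"tx": 0.31,"ty": 0,"tz": -0.18,"spin": 0},
  {"grip": -0.345,"tx": 0.31,"ty": 0,"tz": -0.18,"spin": 0},
  {"grip": -0.345,"tx": 0.31,"ty": 0,"tz": -0.18,"spin": 0},
  {"grip": -0.345,"tx": 0.31,"ty": 0,"tz": -0.18,"spin": 0},
])

```text
time_s: 7.6
position: [0.5281, 0.0435, 0.2383]
ee_rot: [-2.325, -2.111, 0.0]
ft_force: [-5.7, 1.7, -4.1]
width: 0.673
grasp_force: 5.0
```

```bash
python3 look2.py pics/s5.png; python3 slip.py
```

```text
moved u,n,x mm 64.87 0.32 -0.14
shift [0. 0. 0.] spin -0.003 pos [0.5281 0.0435 0.2383] F [-5.7  1.7 -4.1] grip 5.0 w 57.21 t 7.6
0.8237175941467285 1.04 [368. 238.] [343.595 233.985] leg moved mm 64.80000000000003 [np.float64(-0.3955), np.float64(-0.3307)]
0.8015477061271667 1.03 [360. 237.] [335.175 233.02 ] leg moved mm 64.6 [np.float64(-0.374), np.float64(-0.3094)]
0.9189278483390808 1.04 [375.  238.5] [350.815 234.715] leg moved mm 65.1 [np.float64(-0.4144), np.float64(-0.3493)]
```

View pics/s5.png

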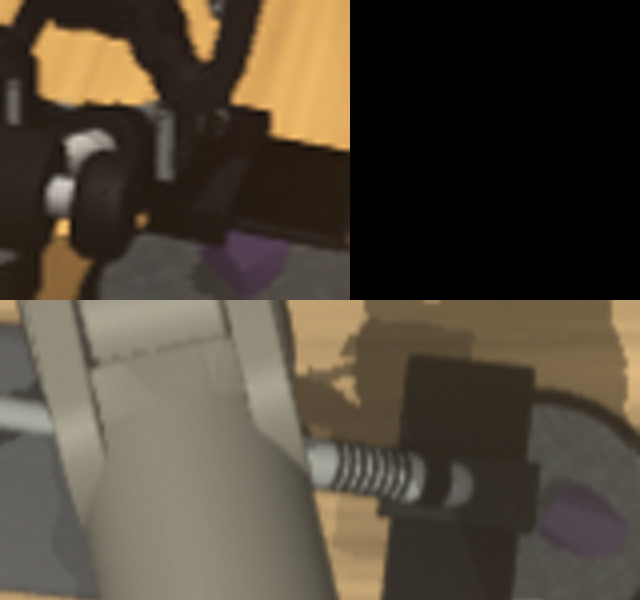

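The collar is at the tape: the leg has moved about 65 mm and the lever is still open. Now I'll shut the lever, shifting towards -x as it closes.

Emit:
move_arm([
  {"grip": -0.32,"tx": 0,"ty": -0.08,"tz": 0,"spin": 0},
  {"grip": -0.29,"tx": 0,"ty": -0.14,"tz": 0,"spin": 0},
  {"grip": -0.26,"tx": 0,"ty": -0.2,"tz": 0,"spin": 0},
  {"grip": -0.23,"tx": 0,"ty": -0.27,"tz": 0,"spin": 0},
  {"grip": -0.23,"tx": 0,"ty": -0.27,"tz": 0,"spin": 0},
])

```text
time_s: 8.25
position: [0.5257, 0.0429, 0.2388]
ee_rot: [2.326, 2.111, -0.0]
ft_force: [-5.8, -0.1, -2.6]
width: 0.617
grasp_force: 8.7
```

```bash
cat > st.py <<'E'
from h import *
O,u,n,x=frame(np.load("p.npy"));s=sensors.sense();d=s["position"]-np.array([.523,-.0123,.2056])
print("moved u,n,x mm",(d@u*1000).round(2),(d@n*1000).round(2),(d@x*1000).round(2),"F unx",[(s["ft_force"]@q).round(1) for q in(u,n,x)],"grip",s["grasp_force"].round(1) if hasattr(s["grasp_force"],"round") else s["grasp_force"],"w",s["width"]*85,s["time_s"])
E
python3 st.py
```

```text
moved u,n,x mm 64.38 1.16 -2.46 F unx [np.float64(-1.9), np.float64(-1.9), np.float64(-5.8)] grip 8.70820571668446 w 52.448060827419994 8.25
```

Emit:
move_arm([
  {"grip": -0.2,"tx": 0.02,"ty": -0.07,"tz": 0,"spin": 0},
  {"grip": -0.17,"tx": 0.03,"ty": -0.14,"tz": 0,"spin": 0},
  {"grip": -0.14,"tx": 0.04,"ty": -0.2,"tz": 0,"spin": 0},
  {"grip": -0.11,"tx": 0.05,"ty": -0.26,"tz": 0,"spin": 0},
  {"grip": -0.08,"tx": 0.05,"ty": -0.33,"tz": 0,"spin": 0},
  {"grip": -0.05,"tx": 0.05,"ty": -0.39,"tz": 0,"spin": 0},
  {"grip": -0.02,"tx": 0.05,"ty": -0.45,"tz": 0,"spin": 0},
  {"grip": -0.02,"tx": 0.05,"ty": -0.45,"tz": 0,"spin": 0},
])

```text
time_s: 9.05
position: [0.5212, 0.042, 0.2395]
ee_rot: [2.326, 2.108, -0.003]
ft_force: [-6.8, -2.8, 2.3]
width: 0.51
grasp_force: 9.6
```

```bash
python3 st.py
```

```text
moved u,n,x mm 63.65 2.44 -6.9 F unx [np.float64(-1.8), np.float64(3.7), np.float64(-6.5)] grip 9.624417093582451 w 43.31487915642553 9.05
```

```bash
python3 slip.py
```

```text
0.8019140362739563 1.04 [368. 238.] [344.595 233.985] leg moved mm 62.199999999999974 [np.float64(-0.3955), np.float64(-0.33330000000000004)]
0.7377689480781555 1.03 [360. 237.] [336.175 233.145] leg moved mm 62.09999999999999 [np.float64(-0.374), np.float64(-0.3119)]
0.940112292766571 1.04 [375.  238.5] [351.815 234.84 ] leg moved mm 62.5 [np.float64(-0.4144), np.float64(-0.3519)]
```

The leg slipped back about 2.6 mm. I'll move it up again before shutting the lever fully.

Emit:
move_arm([
  {"grip": -0.02,"tx": 0.12,"ty": -0.04,"tz": -0.06,"spin": 0},
  {"grip": -0.02,"tx": 0.25,"ty": -0.05,"tz": -0.12,"spin": 0},
  {"grip": -0.02,"tx": 0.27,"ty": -0.05,"tz": -0.14,"spin": 0},
  {"grip": -0.02,"tx": 0.27,"ty": -0.05,"tz": -0.14,"spin": 0},
])

```text
time_s: 9.5
position: [0.5213, 0.0437, 0.2405]
ee_rot: [2.326, 2.106, -0.004]
ft_force: [-5.7, -4.2, 0.3]
width: 0.514
grasp_force: 9.4
```

```bash
python3 st.py; python3 slip.py
```

```text
moved u,n,x mm 65.58 2.43 -6.95 F unx [np.float64(-4.0), np.float64(2.6), np.float64(-5.3)] grip 9.402693437878042 w 43.68433638757364 9.5
0.7928746938705444 1.04 [368. 238.] [343.72 234.11] leg moved mm 64.4 [np.float64(-0.3955), np.float64(-0.3311)]
0.7339544892311096 1.04 [360. 237.] [335.4  233.11] leg moved mm 64.1 [np.float64(-0.374), np.float64(-0.3099)]
0.9205604195594788 1.04 [375.  238.5] [351.19  234.715] leg moved mm 64.1 [np.float64(-0.4144), np.float64(-0.3503)]
```

Emit:
move_arm([
  {"grip": 0.01,"tx": 0.1,"ty": -0.06,"tz": -0.05,"spin": 0},
  {"grip": 0.04,"tx": 0.14,"ty": -0.13,"tz": -0.07,"spin": 0},
  {"grip": 0.07,"tx": 0.18,"ty": -0.2,"tz": -0.09,"spin": 0},
  {"grip": 0.1,"tx": 0.22,"ty": -0.26,"tz": -0.11,"spin": 0},
  {"grip": 0.13,"tx": 0.25,"ty": -0.32,"tz": -0.13,"spin": 0},
  {"grip": 0.13,"tx": 0.25,"ty": -0.32,"tz": -0.13,"spin": 0},
])

```text
time_s: 10.15
position: [0.5183, 0.0454, 0.2421]
ee_rot: [2.327, 2.104, -0.006]
ft_force: [-7.3, -5.8, 1.0]
width: 0.437
grasp_force: 9.9
```

```bash
python3 st.py; python3 slip.py
```

```text
moved u,n,x mm 67.61 3.14 -10.1 F unx [np.float64(-5.1), np.float64(4.1), np.float64(-6.7)] grip 9.890750677295728 w 37.15679894755511 10.15
0.7781615853309631 1.04 [368. 238.] [343.22  233.735] leg moved mm 65.80000000000003 [np.float64(-0.3955), np.float64(-0.3297)]
0.6816592216491699 1.04 [360. 237.] [334.775 232.86 ] leg moved mm 65.69999999999997 [np.float64(-0.374), np.float64(-0.3083)]
0.9556900262832642 1.04 [375.  238.5] [350.565 234.465] leg moved mm 65.79999999999997 [np.float64(-0.4144), np.float64(-0.3486)]
```

Emit:
move_arm([
  {"grip": 0.17,"tx": 0.03,"ty": -0.07,"tz": -0.02,"spin": 0},
  {"grip": 0.2,"tx": 0.04,"ty": -0.12,"tz": -0.02,"spin": 0},
  {"grip": 0.23,"tx": 0.04,"ty": -0.15,"tz": -0.02,"spin": 0},
  {"grip": 0.26,"tx": 0.04,"ty": -0.15,"tz": -0.02,"spin": 0},
  {"grip": 0.26,"tx": 0.04,"ty": -0.15,"tz": -0.02,"spin": 0},
])

```text
time_s: 10.7
position: [0.5163, 0.0455, 0.2427]
ee_rot: [2.329, 2.102, -0.008]
ft_force: [-7.6, -6.5, 3.8]
width: 0.384
grasp_force: 45.4
```

```bash
python3 st.py; python3 slip.py
```

```text
moved u,n,x mm 67.83 3.66 -12.03 F unx [np.float64(-4.3), np.float64(6.9), np.float64(-6.9)] grip 45.42205810546875 w 32.66354121428443 10.7
0.7872226238250732 1.04 [368. 238.] [343.22  233.735] leg moved mm 65.80000000000003 [np.float64(-0.3955), np.float64(-0.3297)]
0.6964775323867798 1.04 [360. 237.] [334.775 232.86 ] leg moved mm 65.69999999999997 [np.float64(-0.374), np.float64(-0.3083)]
0.9601520299911499 1.04 [375.  238.5] [350.565 234.465] leg moved mm 65.79999999999997 [np.float64(-0.4144), np.float64(-0.3486)]
```

Emit:
move_arm([
  {"grip": 0.27,"tx": 0,"ty": -0.03,"tz": 0,"spin": 0},
  {"grip": 0.27,"tx": 0,"ty": -0.03,"tz": 0,"spin": 0},
  {"grip": 0.27,"tx": 0,"ty": -0.03,"tz": 0,"spin": 0},
  {"grip": 0.27,"tx": 0,"ty": -0.03,"tz": 0,"spin": 0},
])

```text
time_s: 11.15
position: [0.5162, 0.0455, 0.2427]
ee_rot: [2.329, 2.102, -0.007]
ft_force: [-6.8, -6.0, 4.4]
width: 0.377
grasp_force: 50.6
```

```bash
python3 st.py; python3 slip.py; python3 -c "
from rig import arm
print(arm.finish_job())"
```

```text
moved u,n,x mm 67.85 3.7 -12.15 F unx [np.float64(-3.5), np.float64(7.1), np.float64(-6.2)] grip 50.61234176158905 w 32.03282957932251 11.15
0.7873871922492981 1.04 [368. 238.] [343.22  233.735] leg moved mm 65.80000000000003 [np.float64(-0.3955), np.float64(-0.3297)]
0.6955265998840332 1.04 [360. 237.] [334.775 232.86 ] leg moved mm 65.69999999999997 [np.float64(-0.374), np.float64(-0.3083)]
0.9594281911849976 1.04 [375.  238.5] [350.565 234.465] leg moved mm 65.79999999999997 [np.float64(-0.4144), np.float64(-0.3486)]
the job is handed in; nothing more can be done
None
```

I handed the job in at about 11 s, with no verdict returned: the leg is up about 65.8 mm (65.3 mm measured to the tape), still gripped at about 50 N, and I judged the lever shut from that force and the 32 mm opening, not by sight.

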